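# Check an optical reader: clean its V cradle, then hold the reference rod pressed in it

## Robot

A 7-joint arm with a two-finger parallel gripper is mounted at the origin on the work surface. World frame = base frame: x ahead of the robot, y to its left, z up, the work surface at z = 0. Lengths are in m, angles in rad, forces in N, time in s.
With the tool pointing down it reaches from about 0.4 to 0.9 m from the base axis. Payload 5.5 kg.
Tool frame: the origin (TCP) lies midway between the tips of the shut fingers; the grasp point (between the pads) lies 19 mm behind it (manip.grip_depth is the distance from the TCP to the grasp point, in m); z points along the fingers, x is the direction in which the jaws open and shut, and the axes are right-handed (so a half turn about z gives the same grasp; the last joint's range is limited). The gripper opens to 92 mm and grips with 3 to 60 N. Pads are 19 mm wide; open, the fingers measure 130 mm over their backs; the gripper's body (75 mm by 190 mm) begins 47 mm behind the grasp point.
Start: joints at [0.263, 0.501, -0.427, 1.55, 0.221, 1.138, -0.21], TCP at [0.65, 0, 0.227] pointing down, gripper open.
Joint ranges: [-2.88, 2.88], [-0.31, 2.03], [-1.54, 1.56], [0.2, 2.42], [-1.41, 4.55], [0.19, 2.02], [-2.57, 2.57]. Speed limits (rad/s): [2.57, 2.57, 3.14, 3.14, 3.14, 3.14, 3.14].

## Interface

Orientations are given as a unit quaternion [x, y, z, w].
In Python, from bench import manip, effector, viewer gives the robot as it stands. Calls block until the motion is done:
- manip.move_pose(position, orientation): joint-space move of the TCP to a pose.
- manip.servo_line(position, ori=None, vel=0.15): straight line of the TCP; ori=None keeps the orientation; vel is the mean speed in m/s.
- manip.movej(angles): joint-space move.
- effector.open_jaws() and effector.close(f_grip=None): open the fingers fully, or close them until they stop; f_grip is the grip in N (None keeps the last).
- manip.sleep(seconds).
- manip.solve_ik(position, orientation): joint angles nearest the present ones, or None.
- viewer.get_image(name): name is "scene" or "side" or "wrist"; returns the picture (480x640x3 uint8, red, green, blue); there is no depth.
- viewer.get_calibration(name): a dict with "vfov" (degrees; the focal length in pixels is half the picture's height over the tangent of half this angle, whatever the lens; pixels are square), "cx", "cy" (the principal point, pixels), "dist_coeffs" ([k1, k2, p1, p2, k3] as OpenCV has them; the pictures are not rectified), "eye" and "attitude" of the camera in the world. Camera axes: x right, y down, z forward; pixel columns grow to the right and rows downward; lengths in m; the calibration is good to about 2 mm. A picture is of the moment at which its call begins: read the wrist's pose just before it. get_calibration takes no time and is no camera call; for the wrist camera it gives the pose at the moment of the call.
A pose or a line that the arm cannot do raises manip.PlanningError and nothing moves.
- manip.hand_in(): hands the job in, once; it reports no verdict.
Readings, each from a call of its own:
- manip.current_clock(): time.
- manip.current_q(): joint angles.
- manip.current_joint_velocities(): joint speeds.
- manip.current_tau(): joint torques, N m.
- manip.current_tool_pos(): TCP position.
- manip.current_tcp_rot(): TCP orientation.
- manip.current_force(): force on the tool from outside, world axes, zero at the start.
- manip.current_wrist_torque(): the same for the moment, N m.
- manip.current_finger_gap(): finger opening in m.
Only numpy, scipy, OpenCV 4.12 (cv2) and the standard library are available. Lean on these libraries where they do the work, as an engineer would, in place of code of your own. Each camera call takes 0.05 s, during which the arm holds its last target.

## Task

Press the red nozzle cap of the cleaner bottle right down and let it spring back up, to clean the reader's V cradle; then lift the amber glass rod out of its rest and lay it lengthwise, centred, in the blue V cradle. Finish while holding it there: with the fingers on the rod keep it pressed down so that the sprung cradle sinks clearly and the rod bears firmly on both faces of the V, and do not let go. The rod is glass, so do not force it, and leave the blue rod, the single red dish and the marker pen where they are.

Things in the scene. Friction and masses are not known exactly. Their poses are not given: they have to be found in the camera images.
- amber_rod_center (a point): centre of the amber glass rod (the one to use): a plain cylinder 28 mm in diameter and 130 mm long, about 180 g, amber with a black band 18 mm long at each end, both ends alike; own x axis along the rod. At the start it lies level in a rest, its centre 40 mm above the work surface.
- blue_rod_center (a point): centre of the blue glass rod (leave alone): same size and shape, blue, own x along the rod, in an identical rest
- rest_amber: grey plastic rest under the amber rod, fixed; origin at the centre of its underside, x along the rod. Base 120 x 40 x 6 mm; two V saddles, each 20 mm thick, centred 45 mm either side of the middle, 36 mm tall, 40 mm wide over all. Between the saddles (70 mm free) only the 6 mm base is under the rod, so fingers can straddle its middle from above.
- seat (a point): where the rod's centre lies when seated in the reader's V cradle; moves down with the cradle; x along the V, z up; 105 mm above the work surface with the cradle up. Two blue 90-degree V saddles, 20 mm thick, centred 45 mm either side of it along x; their tops are 4 mm below it, 31 mm apart inside, 40 mm outside. Between them 70 mm are free for fingers, down to a plate 42 mm below it.
- reader: white reader under the cradle, fixed, 250 x 120 mm (x, y), 45 mm high; origin at the centre of its underside, x along the V. Grey lamp and detector blocks at its two ends: inner faces 92 mm from the middle along x, 50 mm wide, tops 120 mm above the work surface.
- cradle (a joint): how far the V cradle has been pushed down against its spring, m: 0 up, 0.012 at the stop; its spring pushes up with about 3.4 N at 0 (so the rod's weight alone does not sink it) and 13 N at the stop; slides straight down only, it does not move sideways
- amber_rod: the amber rod itself; same point and axes as its centre
- cap_top (a point): centre of the top of the red nozzle cap: round, 36 mm in diameter, 18 mm high, on a fixed white bottle (60 mm in diameter, green band, 90 mm round steel foot); 192 mm above the work surface when up; a 10 mm thick spout sticks out 44 mm from its axis along -y of this point, towards the reader
- cap (a joint): how far the nozzle cap is pushed down, m: 0 up, 0.010 at the stop; needs about 3 N to start and 8 N at the stop; springs back by itself
- dish: single red culture dish with its lid on, 92 mm in diameter, 14 mm high, lying by itself beyond the reader, origin at the centre of its underside (leave alone)
- marker: marker pen, white with a blue cap, 130 mm long along its x, 14 mm thick, lying; origin under its middle (leave alone)

How it is judged:
On the way, in this order (a step that is already met when the one before it is completed fails the run):
1. the nozzle cap is pressed right down (at least 7 of its 10 mm) (value of joint cap above 0.007 m), for 0.05 s.
2. the cap has sprung back up (value of joint cap below 0.002 m), for 0.1 s.
3. the amber rod is lifted clear of its rest (height (world z) of amber_rod_center above 0.08 m and contact force between amber_rod and rest_amber below 0.05 N and contact force between amber_rod and the fingers above 0.5 N), for 0.2 s.
At the end, for the whole second after the job is handed in: The amber rod lies in the V (within 15 mm along it, 3 mm across and in height, 4 degrees), still; the fingers press it so that the cradle is at least 3 mm down and each side of the V carries over 1.5 N at a saddle; the nozzle cap is up (x of amber_rod_center in the frame of seat between -0.015 and 0.015 m and y of amber_rod_center in the frame of seat between -0.003 and 0.003 m and z of amber_rod_center in the frame of seat between -0.003 and 0.003 m and angle between the x axis of amber_rod_center and the x axis of seat, either way round below 0.07 rad and value of joint cradle above 0.003 m and (contact force between amber_rod and cradle_c3 above 1.5 N or contact force between amber_rod and cradle_c4 above 1.5 N) and (contact force between amber_rod and cradle_c5 above 1.5 N or contact force between amber_rod and cradle_c6 above 1.5 N) and contact force between amber_rod and the fingers above 1 N and linear speed of amber_rod below 0.02 m/s and value of joint cap below 0.002 m); the arm keeps its last pose, push and grip.
It fails at once if the blue rod is moved more than 15 mm (distance of blue_rod_center from where it was at the start of the episode above 0.015 m).
It fails at once if the single dish or the marker pen is moved more than 30 mm (distance of any of dish, marker from where it was at the start of the episode above 0.03 m).
It fails at once if the glass rod is forced: more than 40 N on a face of a V saddle (contact force between amber_rod and cradle_c3 above 40 N or contact force between amber_rod and cradle_c4 above 40 N or contact force between amber_rod and cradle_c5 above 40 N or contact force between amber_rod and cradle_c6 above 40 N).
It also fails if it takes over 59 s, if anything falls off the work surface, if the arm or the gripper's body presses on something with over 40 N, if the wrist force passes 120 N, or if a joint passes its speed limit or range.

## Working session

There is one attempt and no reset: what is moved stays moved. The work goes in short steps, each a Python script; the robot and the scene stay as the last script left them, time stands still between calls to the robot, and variables do not carry over. Pictures are saved under pics/ and viewed, and the job is handed in when it is done.

```bash
ls; mkdir -p pics; python3 - <<'E'
from bench import manip, effector, viewer
import cv2
for n in ["scene","side","wrist"]:
    c=viewer.get_calibration(n); print(n,c)
    cv2.imwrite(f"pics/{n}0.png",viewer.get_image(n)[:,:,::-1])
print(manip.current_clock(),manip.current_tool_pos(),manip.current_tcp_rot(),manip.current_force())
E
```

```text
pics
scene {'vfov': 52.136865997319774, 'cx': 313.305206241377, 'cy': 242.68641183138263, 'dist_coeffs': array([-0.09632394,  0.        ,  0.        ,  0.        ,  0.        ]), 'eye': array([1.44651778, 0.32168389, 0.80021807]), 'attitude': array([ 0.48569787,  0.75309169, -0.37185192, -0.24223263])}
side {'vfov': 54.000699360109834, 'cx': 320.7405312121304, 'cy': 237.83977431091603, 'dist_coeffs': array([-0.10714539,  0.        ,  0.        ,  0.        ,  0.        ]), 'eye': array([ 0.29496329, -0.82328532,  0.75327108]), 'attitude': array([ 0.87688982, -0.16962177,  0.09608341, -0.4393867 ])}
wrist {'vfov': 62.817287670256334, 'cx': 320.1370663357093, 'cy': 235.80457296134344, 'dist_coeffs': array([-0.02504029,  0.        ,  0.        ,  0.        ,  0.        ]), 'eye': array([0.6495526 , 0.07990145, 0.38327155]), 'attitude': array([ 9.88890357e-01,  1.58385193e-04, -6.88977713e-04,  1.48645089e-01])}
0.15 [ 6.49466707e-01 -3.66394605e-06  2.25942499e-01] [ 9.99999728e-01  1.27930607e-05 -7.36607573e-04 -4.34083133e-05] [ 0.29380934  0.07959218 -0.33350314]
```

View pics/scene0.png

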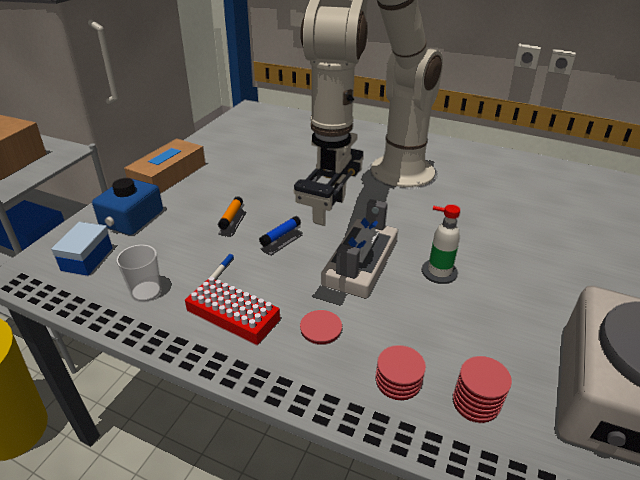

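View pics/side0.png

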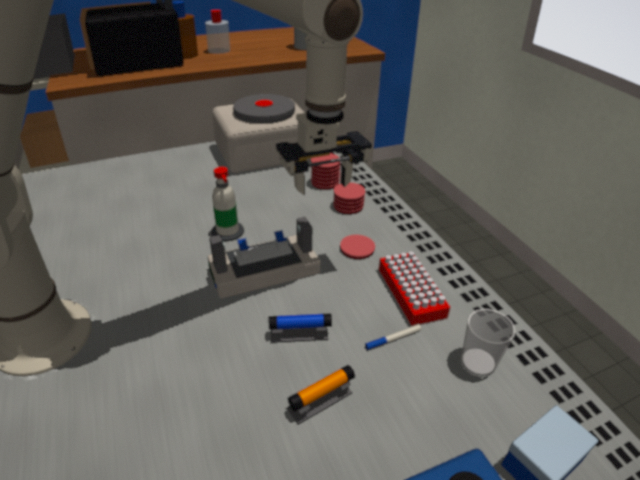

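View pics/wrist0.png

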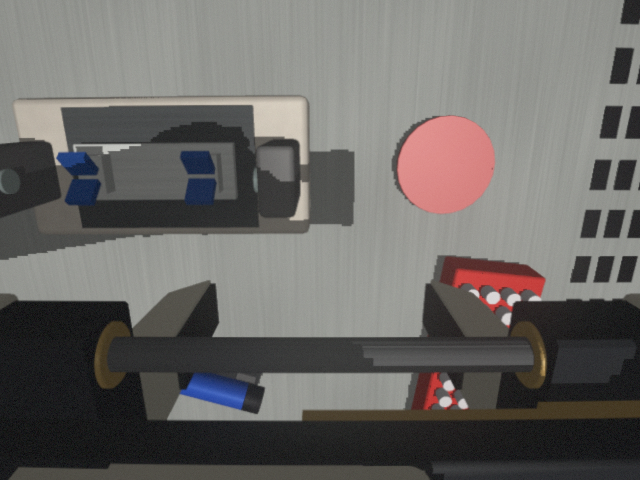

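The three views show the amber rod near (231,212) in scene and (322,388) in side. The reader is at about (360,258) in scene, and the red cap is at (452,211) in scene and (221,173) in side. The blue rod, dish and marker are all clear of those. I'll enlarge these areas to measure them.

```bash
cat > h.py <<'E'
import numpy as np, cv2
from scipy.spatial.transform import Rotation as R
def cam(c):
    f=240/np.tan(np.radians(c["vfov"])/2)
    K=np.array([[f,0,c["cx"]],[0,f,c["cy"]],[0,0,1]]);return K,np.array(c["dist_coeffs"]),R.from_quat(c["attitude"]).as_matrix(),np.array(c["eye"])
def ray(c,px):
    K,d,A,e=cam(c); u=cv2.undistortPointsIter(np.array([[px]],float),K,d,None,None,(3,50,1e-9))[0,0] if hasattr(cv2,'undistortPointsIter') else cv2.undistortPoints(np.array([[px]],float),K,d)[0,0]
    v=A@np.array([u[0],u[1],1]);return e,v/np.linalg.norm(v)
def onz(c,px,z):
    e,v=ray(c,px);return e+v*(z-e[2])/v[2]
def tri(obs):
    M=np.zeros((3,3));b=np.zeros(3)
    for c,p in obs:
        e,v=ray(c,p);P=np.eye(3)-np.outer(v,v);M+=P;b+=P@e
    return np.linalg.solve(M,b)
def proj(c,X):
    K,d,A,e=cam(c);Xc=(np.atleast_2d(X)-e)@A
    return cv2.projectPoints(Xc,np.zeros(3),np.zeros(3),K,d)[0][:,0]
E
python3 - <<'E'
import cv2,numpy as np
def crop(n,x,y,w,h,s,o):
    im=cv2.imread(f"pics/{n}0.png")[y:y+h,x:x+w];cv2.imwrite(f"pics/{o}.png",cv2.resize(im,None,fx=s,fy=s,interpolation=cv2.INTER_CUBIC))
crop("scene",205,180,130,90,6,"c1")
crop("scene",310,190,160,110,5,"c2")
crop("side",195,160,140,140,4,"c3")
crop("side",260,300,130,120,5,"c4")
E
```

```text
(no output)
```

View pics/c1.png

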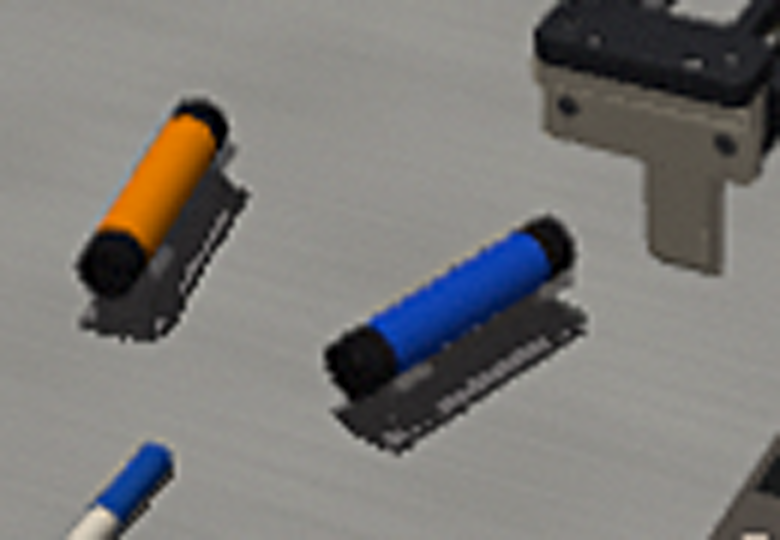

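View pics/c2.png

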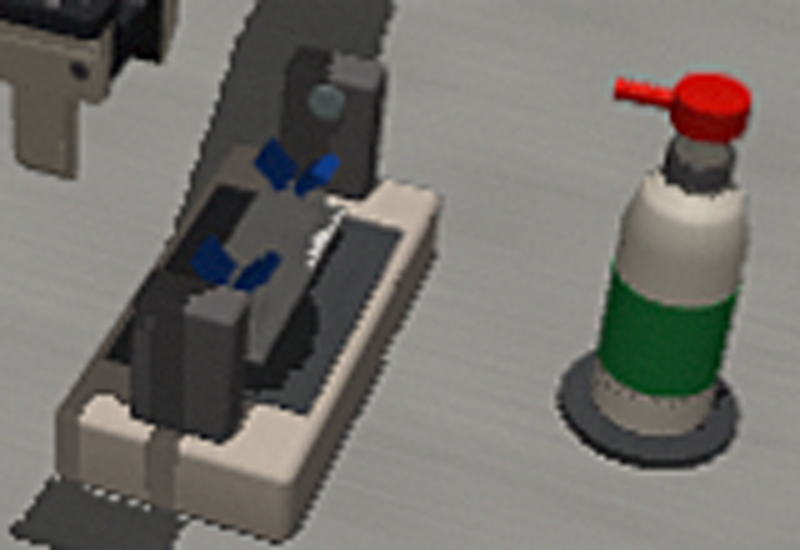

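View pics/c3.png

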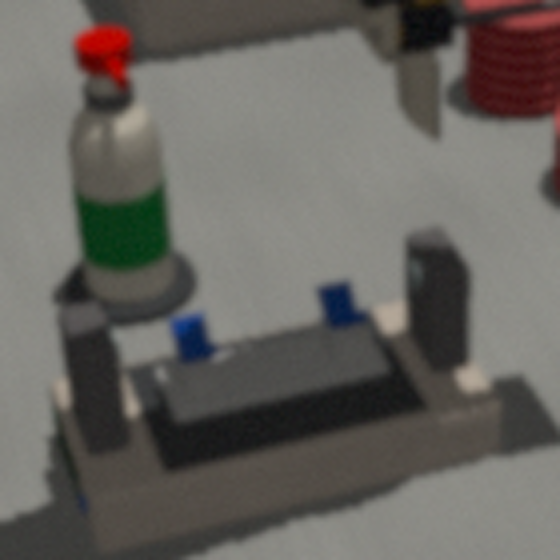

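View pics/c4.png

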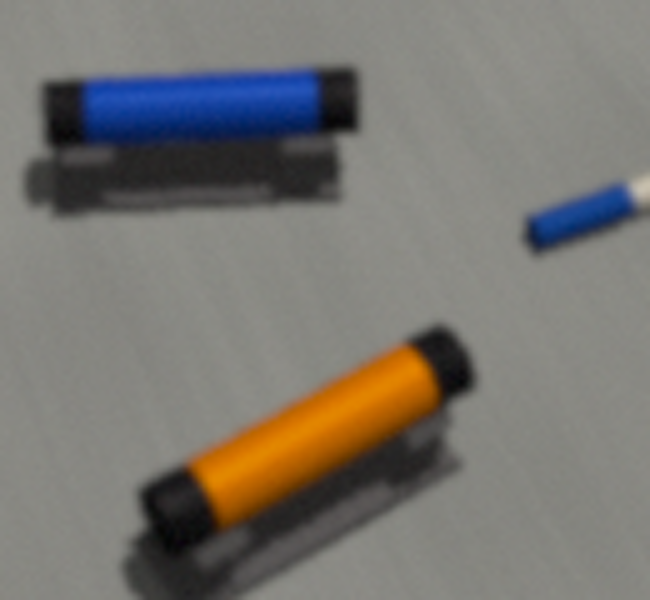

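```bash
python3 - <<'E'
from bench import viewer
from h import *
C={n:viewer.get_calibration(n) for n in ["scene","side","wrist"]}
print("cap tri",tri([(C["scene"],(452.6,208)),(C["side"],(221,170))]),onz(C["scene"],(452.6,208),.192),onz(C["side"],(221,170),.192))
for n in ["scene","side"]:
    im=cv2.imread(f"pics/{n}0.png");hsv=cv2.cvtColor(im,cv2.COLOR_BGR2HSV)
    m=cv2.inRange(hsv,(8,150,80),(22,255,255));
    if n=="scene": m[:,:215]=0;m[:,250:]=0; m[:190]=0
    else: m[:350]=0
    nn,l,s,ce=cv2.connectedComponentsWithStats(m);k=1+np.argmax(s[1:,4]);print(n,s[k],ce[k])
    pts=np.argwhere(l==k)[:,::-1].astype(np.float32);r=cv2.minAreaRect(pts);print(r)
    b=cv2.boxPoints(r);d=[np.linalg.norm(b[i]-b[(i+1)%4]) for i in range(4)];i=int(np.argmin(d[:2]))
    a=[(b[i]+b[(i+1)%4])/2,(b[(i+2)%4]+b[(i+3)%4])/2]
    P=[onz(C[n],p,.04) for p in a];print(P,np.linalg.norm(P[0]-P[1]),(P[0]+P[1])/2,np.degrees(np.arctan2(*(P[1]-P[0])[1::-1])), onz(C[n],ce[k],.04))
w=C["wrist"]
for p in [(20,99),(307,97),(307,232),(42,232)]:print("rd",onz(w,p,.045))
for p in [(58,154),(89,152),(65,204),(94,205),(180,152),(209,152),(186,204),(214,204)]:print("sad",onz(w,p,.101))
E
python3 - <<'E'
import cv2
im=cv2.imread("pics/wrist0.png")[80:250,0:330];cv2.imwrite("pics/c5.png",cv2.resize(im,None,fx=2.4,fy=2.4,interpolation=cv2.INTER_CUBIC))
E
```

```text
cap tri [0.4704101  0.2298776  0.19100542] [0.46708765 0.23110504 0.192     ] [0.47088863 0.22262072 0.192     ]
scene [221 199  20  23 210] [231.48571429 209.81428571]
((231.31175231933594, 210.15293884277344), (9.433669090270996, 24.312789916992188), 32.47119140625)
[array([ 0.44023914, -0.36830976,  0.04      ]), array([ 0.54466947, -0.34630047,  0.04      ])] 0.10672442383171216 [ 0.4924543  -0.35730512  0.04      ] 11.901242691299762 [ 0.49234921 -0.35742705  0.04      ]
side [298 369  50  37 779] [322.87291399 386.5648267 ]
((323.4967956542969, 386.4108581542969), (15.403078079223633, 52.35449981689453), 61.38954162597656)
[array([ 0.55876116, -0.34572976,  0.04      ]), array([ 0.46095025, -0.36512457,  0.04      ])] 0.09971526205843476 [ 0.5098557  -0.35542717  0.04      ] -168.78437116377043 [ 0.50749266 -0.35545998  0.04      ]
rd [0.40068761 0.09423161 0.045     ]
rd [0.63851014 0.09416179 0.045     ]
rd [ 0.63742802 -0.02060215  0.045     ]
rd [ 0.39596537 -0.02066397  0.045     ]
sad [0.46173585 0.05419985 0.101     ]
sad [0.48457319 0.05545775 0.101     ]
sad [0.45998712 0.01765396 0.101     ]
sad [0.48178023 0.01684836 0.101     ]
sad [0.54997793 0.05513933 0.101     ]
sad [0.57062393 0.05507346 0.101     ]
sad [0.55056565 0.01749681 0.101     ]
sad [0.57126389 0.01747789 0.101     ]
```

View pics/c5.png

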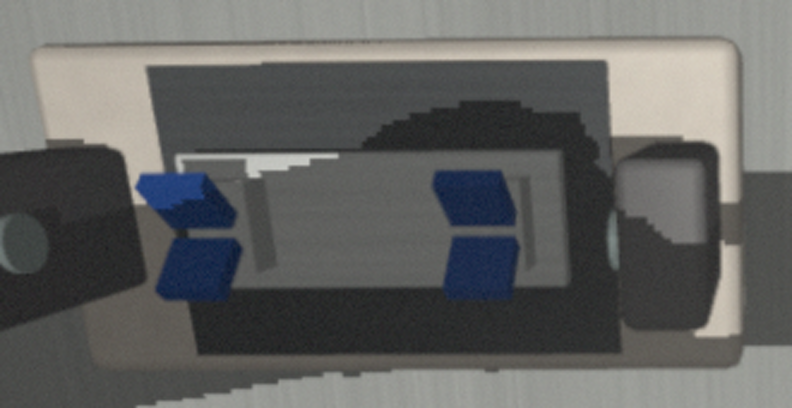

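Estimates agree with the given heights: the cap triangulates to z≈0.191 and the rod is near (0.50,-0.356). Scene and side disagree by about 15 mm on the rod, so I'll refine with the wrist camera. I'll look at the cap first.

```bash
python3 - <<'E'
from bench import manip, effector, viewer
from h import *
effector.close(20)
q=[1,0,0,0]
manip.move_pose([0.47,0.17,0.33],q)
c=viewer.get_calibration("wrist");im=viewer.get_image("wrist")[:,:,::-1].copy();cv2.imwrite("pics/w1.png",im)
import pickle;pickle.dump(c,open("w1.pkl","wb"))
hsv=cv2.cvtColor(im,cv2.COLOR_BGR2HSV);m=cv2.inRange(hsv,(0,180,90),(6,255,255))|cv2.inRange(hsv,(175,180,90),(180,255,255))
nn,l,s,ce=cv2.connectedComponentsWithStats(m)
for k in range(1,nn):
    if s[k,4]>60: print(s[k],ce[k],onz(c,ce[k],.192))
print(manip.current_clock(),manip.current_tool_pos(),manip.current_finger_gap())
E
```

```text
[531 373  22  45 197] [540.4213198  394.78172589] [0.6711611  0.00574927 0.192     ]
2.6833 [0.47107048 0.16831267 0.32927608] 0.0004645471012762816
```

View pics/w1.png

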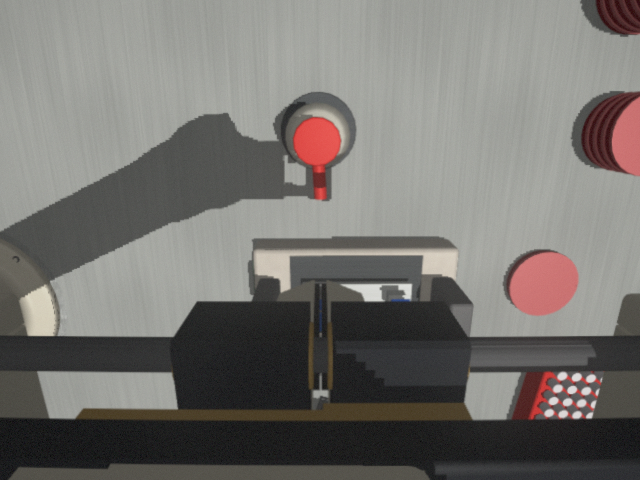

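The cap top sits at (317,141) as a disc about 46 px across, with the spout pointing down the image (-y). The jaws are shut at (320,350).

```bash
python3 - <<'E'
from bench import manip, effector, viewer
from h import *
import pickle
c=pickle.load(open("w1.pkl","rb"))
p=onz(c,(317,141),.192);print(p,np.linalg.norm(onz(c,(294,141),.192)-onz(c,(340,141),.192)))
assert abs(p[0]-.47)<.012 and abs(p[1]-.229)<.012
q=[1,0,0,0];x,y=p[:2]
manip.move_pose([x,y,.215],q)
print(manip.current_tool_pos(),manip.current_force(),manip.current_clock())
for z in [.196,.188,.1835,.181]:
    manip.servo_line([x,y,z],vel=.03);manip.sleep(.15)
    print(z,manip.current_tool_pos(),manip.current_force())
cv2.imwrite("pics/s1.png",viewer.get_image("scene")[150:300,380:500,::-1].repeat(4,0).repeat(4,1))
print(manip.current_clock())
E
```

```text
[0.46884036 0.23025468 0.192     ] 0.03367745882831
[0.46960187 0.22953162 0.21494457] [0.30431699 0.45602    0.73213207] 3.2667
0.196 [0.46893184 0.23036784 0.19614009] [-0.68603606  0.26675788  0.52495068]
0.188 [0.46937496 0.2305865  0.18847657] [0.37167404 0.74492722 5.436231  ]
0.1835 [0.4694127  0.23061437 0.18412714] [0.49016711 0.65369971 6.45542112]
0.181 [0.46948033 0.23060748 0.18224447] [ 0.10193488 -0.2239213  12.20244847]
5.6667
```

View pics/s1.png

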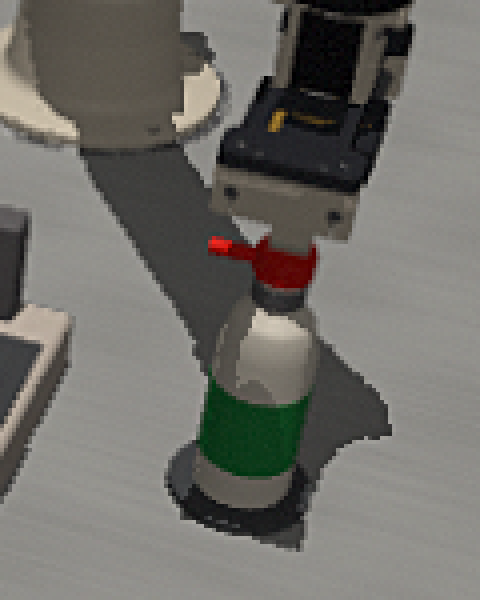

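The scene view shows the cap at its stop, with the red collar down on the neck and 12 N on the tool. Next I'll release it and look at the reader from above.

```bash
python3 - <<'E'
from bench import manip, effector, viewer
from h import *
import pickle
q=[1,0,0,0]
p=manip.current_tool_pos()
manip.servo_line([p[0],p[1],.23],vel=.12)
print(manip.current_force());
effector.open_jaws()
manip.move_pose([.515,-.04,.26],q);manip.sleep(.2)
c=viewer.get_calibration("wrist");im=viewer.get_image("wrist")[:,:,::-1].copy();cv2.imwrite("pics/w2.png",im);pickle.dump(c,open("w2.pkl","wb"))
print(c["eye"],manip.current_tool_pos(),manip.current_clock())
for s in (1,-1):
    for d,P in ((11.5,(.5,-.356,.05)),(0,(.515,.036,.1))):
        o=(R.from_euler('z',d+90*s,degrees=True)*R.from_quat(q)).as_quat()
        print(s,d,manip.solve_ik(P,o))
E
```

```text
[ 0.56531928 -0.46249937 -0.50576918]
[0.5147061  0.04175934 0.41743996] [ 0.51503912 -0.03845619  0.25991684] 9.0
1 11.5 [ 0.99287598  0.69465406 -0.56935334  1.75992564  0.48601494  0.83123279
  1.96531987]
1 0 [ 0.44715168  0.50112046 -0.70278177  1.98030125  0.44057663  0.8155538
  1.06641217]
-1 11.5 [ 0.66798338  0.62167277 -0.12384329  1.7719595   0.10524516  0.75436416
 -0.87977337]
-1 0 [ 0.09479333  0.41694484 -0.26137065  1.99168755  0.15387568  0.75153259
 -1.82871102]
```

View pics/w2.png

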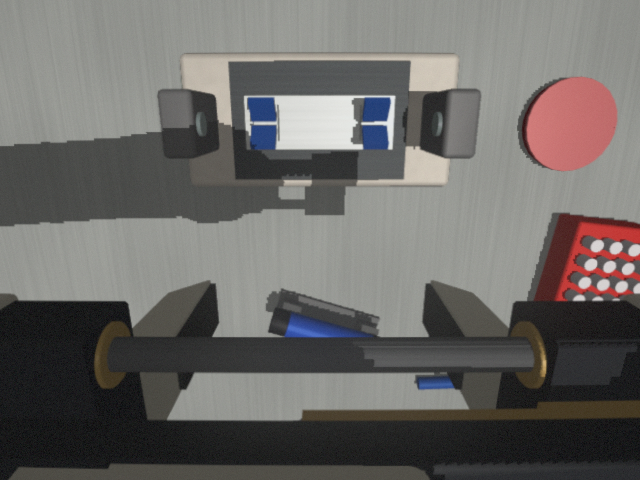

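This view shows the reader nearly square to the image, with the saddles at about (262,122) and (376,122) and the lamp blocks at (188,123) and (452,123). I'll enlarge it for corners.

```bash
python3 - <<'E'
import cv2
im=cv2.imread("pics/w2.png")[75:175,230:410];cv2.imwrite("pics/c6.png",cv2.resize(im,None,fx=4.4,fy=4.4,interpolation=cv2.INTER_CUBIC))
im=cv2.imread("pics/w2.png")[40:200,150:490];cv2.imwrite("pics/c7.png",cv2.resize(im,None,fx=2.3,fy=2.3,interpolation=cv2.INTER_CUBIC))
E
```

```text
(no output)
```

View pics/c6.png

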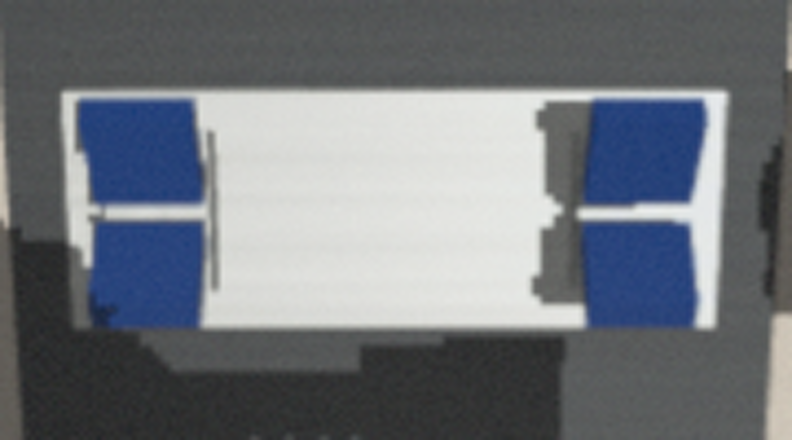

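View pics/c7.png

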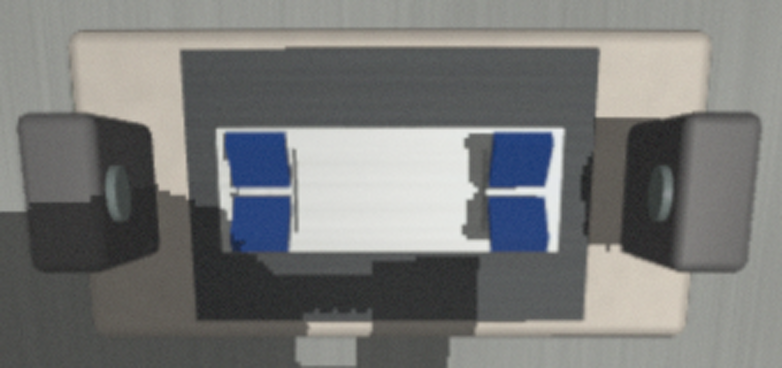

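```bash
cat > fitr.py <<'E'
from h import *
import pickle
from scipy.optimize import least_squares
c=pickle.load(open("w2.pkl","rb"))
a=np.array([(78,100),(193,98),(90,327),(200,328),(594,100),(706,100),(586,328),(696,328)])/4.4+np.array([230,75])-.4
m=np.array([(-55,20),(-35,20),(-55,-20),(-35,-20),(35,20),(55,20),(35,-20),(55,-20)])/1000
def X(v):
    cs,sn=np.cos(v[2]),np.sin(v[2]);return np.c_[m@np.array([[cs,sn],[-sn,cs]])+v[:2],np.full(8,.101+v[3])]
for free in (0,1):
    f=lambda v:(proj(c,X(np.r_[v[:3],v[3]*free]))-a).ravel()
    r=least_squares(f,[.515,.036,0,0]);print(r.x,np.degrees(r.x[2]),np.round(r.fun.reshape(-1,2),1).tolist())
E
python3 fitr.py
```

```text
[0.51382931 0.03561837 0.00207576 0.        ] 0.11893204579459915 [[-0.6, -0.9], [-0.5, -0.4], [-0.7, 0.9], [-0.5, 0.7], [0.2, -0.8], [1.0, -0.7], [0.4, 0.8], [0.7, 0.8]]
[ 0.51381757  0.03557852  0.0020686  -0.00418117] 0.11852198877517946 [[0.4, -0.6], [0.1, -0.1], [0.2, 0.5], [0.1, 0.3], [-0.4, -0.5], [0.0, -0.4], [-0.2, 0.4], [-0.2, 0.4]]
```

The reader fit gives the seat at (0.5138,0.0356) with yaw about 0.1°, with under 1 px residual. Next is the rod.

```bash
python3 - <<'E'
from bench import manip, effector, viewer
from h import *
import pickle
o=(R.from_euler('z',11.5-90,degrees=True)*R.from_quat([1,0,0,0])).as_quat()
manip.move_pose([.43,-.37,.26],o);manip.sleep(.2)
c=viewer.get_calibration("wrist");im=viewer.get_image("wrist")[:,:,::-1].copy();cv2.imwrite("pics/w3.png",im);pickle.dump(c,open("w3.pkl","wb"))
print(c["eye"],manip.current_tool_pos(),manip.current_clock(),manip.current_force())
hsv=cv2.cvtColor(im,cv2.COLOR_BGR2HSV);m=cv2.inRange(hsv,(8,150,80),(22,255,255))
nn,l,s,ce=cv2.connectedComponentsWithStats(m);k=1+np.argmax(s[1:,4]);print(s[k],ce[k])
r=cv2.minAreaRect(np.argwhere(l==k)[:,::-1].astype(np.float32));print(r)
b=cv2.boxPoints(r);P=np.array([onz(c,p,.04) for p in b]);print(P)
print(P.mean(0),[ (np.linalg.norm(P[i]-P[i-1]),np.degrees(np.arctan2(*(P[i]-P[i-1])[1::-1]))) for i in range(4)])
E
```

```text
[ 0.50909233 -0.35241466  0.41758293] [ 0.43082773 -0.36889197  0.26008402] 10.5333 [ 0.33299642  0.94650229 -0.63734851]
[ 307   65   31  110 3140] [321.65987261 118.3544586 ]
((321.9999694824219, 119.49998474121094), (29.999996185302734, 108.99998474121094), 0.0)
[[ 0.45360601 -0.35074617  0.04      ]
 [ 0.5488547  -0.33197727  0.04      ]
 [ 0.55426336 -0.35813495  0.04      ]
 [ 0.45943656 -0.37892693  0.04      ]]
[ 0.50404016 -0.35494633  0.04      ] [(np.float64(0.028777612677712956), np.float64(101.6894564135166)), (np.float64(0.09708029901582196), np.float64(11.147403186890156)), (np.float64(0.02671101391262852), np.float64(-78.31750157708323)), (np.float64(0.09707950081308393), np.float64(-167.6328822123754))]
```

View pics/w3.png

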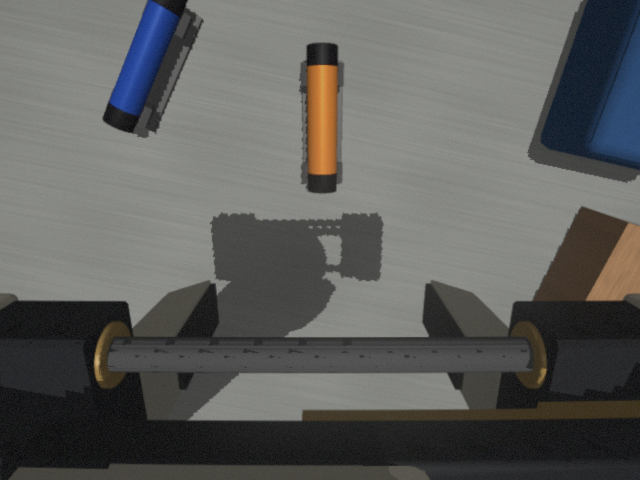

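The amber rod is aligned with the image column at x≈322, rows 42–192, with its middle clear for the jaws. The blue rod is well off to the left. I'll grasp it now.

```bash
python3 - <<'E'
from bench import manip, effector, viewer
from h import *
import pickle,json
c=pickle.load(open("w3.pkl","rb"))
A=onz(c,(322,64.5),.052);B=onz(c,(322,175),.052);d=A-B;yaw=np.degrees(np.arctan2(d[1],d[0]))
A2=onz(c,(322,42.5),.052);B2=onz(c,(322,192),.046)
m=(A+B)/2;print(A,B,np.linalg.norm(d),yaw,m,(A2+B2)/2)
x,y=m[:2]
o=(R.from_euler('z',yaw-90,degrees=True)*R.from_quat([1,0,0,0])).as_quat()
gd=manip.grip_depth;print(gd)
manip.move_pose([x,y,.12],o)
manip.servo_line([x,y,.04-gd],o,vel=.08);manip.sleep(.2)
print(manip.current_tool_pos(),manip.current_force())
effector.close(30);manip.sleep(.2)
print("closed",manip.current_finger_gap(),manip.current_tool_pos(),manip.current_force(),manip.current_clock())
cv2.imwrite("pics/sd1.png",viewer.get_image("side")[250:450,220:420,::-1].repeat(3,0).repeat(3,1))
E
```

```text
[ 0.55059734 -0.34520943  0.052     ] [ 0.4572809  -0.36463166  0.052     ] 0.09531621717487224 11.75728958691486 [ 0.50393912 -0.35492055  0.052     ] [ 0.50408305 -0.35490308  0.049     ]
0.0188
[ 0.50422278 -0.35513469  0.02171281] [-0.74876135 -0.59567587  0.26499477]
closed 0.02754110441398389 [ 0.50396621 -0.35514595  0.02120964] [ 0.90973726 -1.1657402  -1.0275064 ] 14.025
```

View pics/sd1.png

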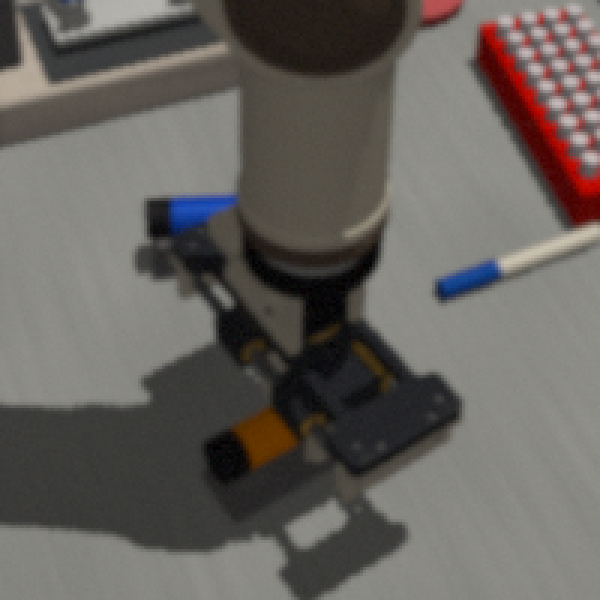

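The side view shows the fingers around the middle of the amber rod, with a 27.5 mm gap that matches the 28 mm diameter. I'll lift and carry it.

```bash
python3 - <<'E'
from bench import manip, effector, viewer
from h import *
p=manip.current_tool_pos()
manip.servo_line([p[0],p[1],.18],vel=.12);manip.sleep(.3)
print(manip.current_finger_gap(),manip.current_force())
o=(R.from_euler('z',.12-90,degrees=True)*R.from_quat([1,0,0,0])).as_quat()
manip.move_pose([.5138,.0356,.20],o)
manip.servo_line([.5138,.0356,.12-.0188],o,vel=.08);manip.sleep(.3)
print(manip.current_finger_gap(),manip.current_force(),manip.current_wrist_torque(),manip.current_tool_pos(),R.from_quat(manip.current_tcp_rot()).as_euler('xyz',degrees=True),manip.current_clock())
c=viewer.get_calibration("wrist");cv2.imwrite("pics/w4.png",viewer.get_image("wrist")[:,:,::-1])
for n in ("scene","side"):
    im=viewer.get_image(n)[:,:,::-1]; cv2.imwrite(f"pics/{n}4.png",im)
im=cv2.imread("pics/scene4.png")[190:300,300:420];a=cv2.resize(im,None,fx=5,fy=5,interpolation=cv2.INTER_CUBIC);cv2.imwrite("pics/c8.png",a)
im=cv2.imread("pics/side4.png")[190:300,195:335];cv2.imwrite("pics/c9.png",cv2.resize(im,None,fx=5,fy=5,interpolation=cv2.INTER_CUBIC))
E
```

```text
0.027130698515890585 [-0.08337074 -0.80714998 -2.24101343]
0.02736095231235825 [ 0.4281043   0.17380497 -1.1061711 ] [0.03158682 0.11458101 0.00444206] [0.51396969 0.03560336 0.10145714] [-1.79970201e+02 -2.91551475e-04 -8.98832734e+01] 18.9917
```

View pics/c8.png

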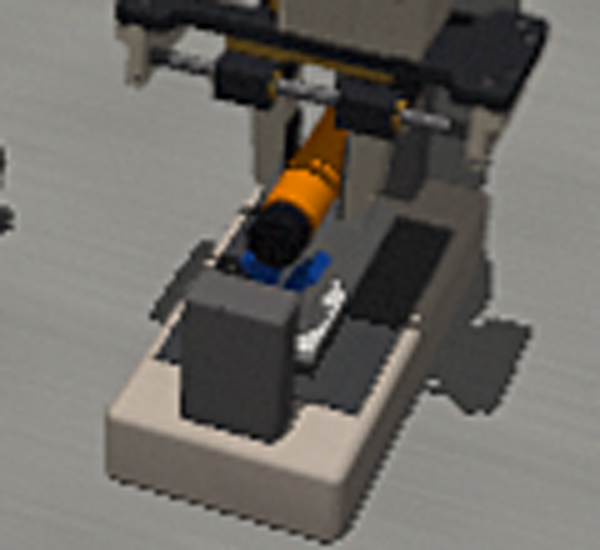

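View pics/c9.png

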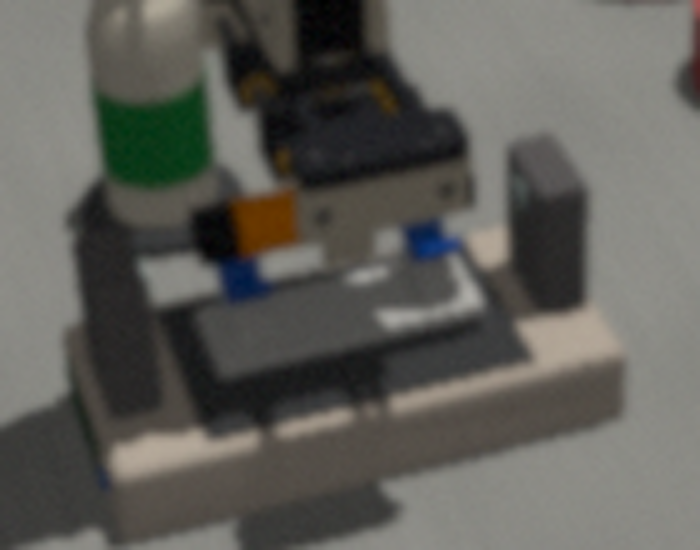

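View pics/w4.png

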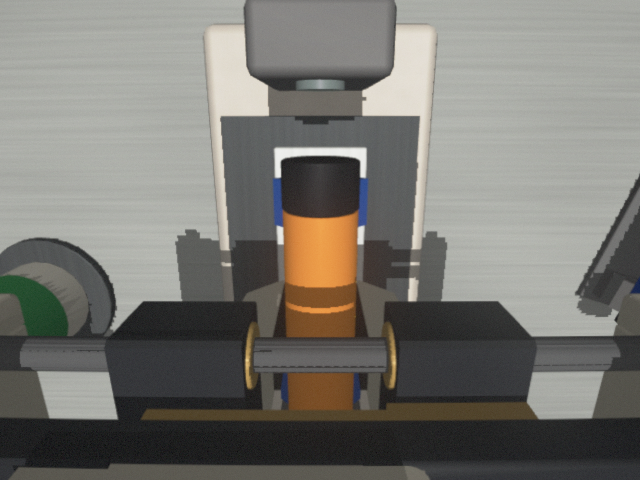

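The wrist view shows the rod (columns 282–358) centred over the blue saddle (274–367) within about 1 px, and aligned with it. I'll lower it with force monitoring and then press.

```bash
python3 - <<'E'
from bench import manip, effector, viewer
from h import *
print(onz(viewer.get_calibration("wrist"),(320,163),.132))
for gz in [.108,.105,.102,.100,.098,.0965]:
    manip.servo_line([.5138,.0356,gz-.0188],vel=.03);manip.sleep(.25)
    f=manip.current_force();print(gz,np.round(f,2),np.round(manip.current_wrist_torque(),2),np.round(manip.current_tool_pos(),4),round(manip.current_finger_gap(),4))
    if f[2]>14: break
print(manip.current_clock())
cv2.imwrite("pics/w5.png",viewer.get_image("wrist")[:,:,::-1])
for n in ("scene","side"):
    cv2.imwrite(f"pics/{n}5.png",viewer.get_image(n)[:,:,::-1])
im=cv2.imread("pics/scene5.png")[190:300,300:420];cv2.imwrite("pics/c10.png",cv2.resize(im,None,fx=5,fy=5,interpolation=cv2.INTER_CUBIC))
im=cv2.imread("pics/side5.png")[190:300,195:335];cv2.imwrite("pics/c11.png",cv2.resize(im,None,fx=5,fy=5,interpolation=cv2.INTER_CUBIC))
E
```

```text
[0.57893719 0.03590646 0.132     ]
0.108 [-0.09  0.43 -0.99] [0.01 0.11 0.04] [0.514  0.0356 0.0894] 0.0272
0.105 [-0.55  0.15 -2.11] [-0.05  0.07  0.06] [0.5138 0.0356 0.0862] 0.0269
0.102 [-1.34 -0.94  4.02] [-0.02  0.39  0.01] [0.5139 0.0356 0.0834] 0.0272
0.1 [-1.34  0.16  4.46] [-0.09  0.42  0.07] [0.5139 0.0356 0.0814] 0.027
0.098 [-2.47 -1.18  6.55] [-0.06  0.6   0.01] [0.5139 0.0356 0.0796] 0.0273
0.0965 [-3.2  -0.55  8.83] [-0.04  0.6   0.02] [0.5139 0.0356 0.0782] 0.0272
22.4417
```

View pics/c10.png

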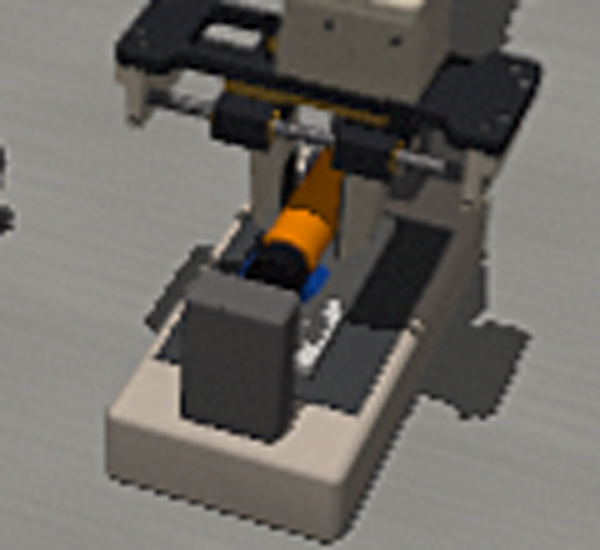

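View pics/c11.png

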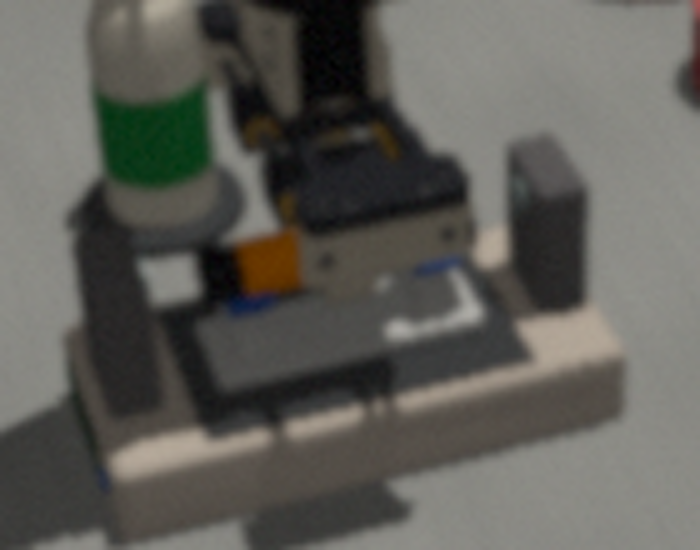

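View pics/w5.png

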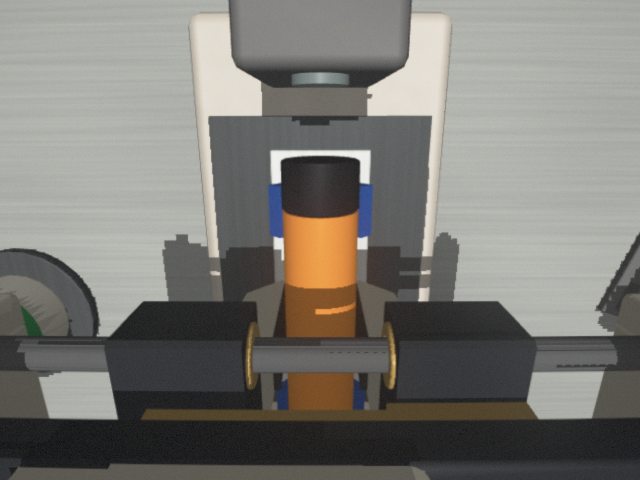

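The rod is seated between the blue flanks (270–372, with the rod at 282–359), and the wrist camera shows it hasn't moved in the grip. I'll run a final stability check and look at the cap and the bystanders before handing in.

```bash
python3 - <<'E'
from bench import manip, viewer
from h import *
for i in range(4):
    manip.sleep(.4);print(np.round(manip.current_force(),2),np.round(manip.current_tool_pos(),4),round(manip.current_finger_gap(),4),R.from_quat(manip.current_tcp_rot()).as_euler('xyz',degrees=True).round(2))
print(manip.current_clock(),np.abs(manip.current_joint_velocities()).max())
cv2.imwrite("pics/scene6.png",viewer.get_image("scene")[:,:,::-1])
E
```

```text
[-2.63 -0.6   7.61] [0.5139 0.0356 0.0782] 0.0271 [-1.7998e+02 -1.0000e-02 -8.9880e+01]
[-2.26 -0.65  8.5 ] [0.5139 0.0356 0.0782] 0.027 [-1.7998e+02 -1.0000e-02 -8.9880e+01]
[-3.04 -1.12  7.62] [0.5139 0.0356 0.0782] 0.0269 [-1.7998e+02 -1.0000e-02 -8.9880e+01]
[-2.11 -0.91  8.57] [0.5139 0.0356 0.0782] 0.027 [-1.7998e+02 -1.0000e-02 -8.9880e+01]
24.1917 0.0012821861688097481
```

View pics/scene6.png

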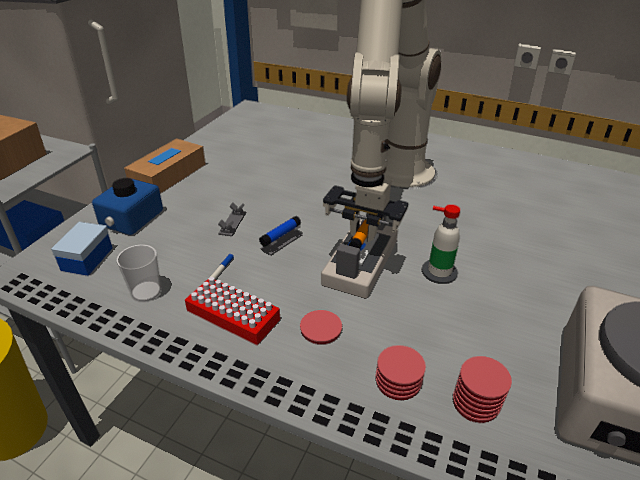

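The cap is back up at (452,211). The blue rod, dish and marker are at the same pixels as at the start, and all readings are steady.

```bash
python3 - <<'E'
from bench import manip
print(manip.hand_in(),manip.current_clock())
E
```

```text
the job is handed in; nothing more can be done
the job is handed in; nothing more can be done
```

I pressed the cap to its stop, with about 12 N at the tool, and it sprang back up. I then lifted the amber rod from its rest, laid it in the blue V cradle and handed the job in while still gripping it and pressing it down. The hand-in gives no verdict, and the clock stood at about 24 s just before it.

**Last checks before hand-in:**
- **Cradle depth:** the grasp height puts the cradle about 8 mm down. The press of 8–9 N, plus the rod's weight, agrees with the cradle's spring.
- **Rod position:** in the wrist view the rod was centred across the V to about 1 px. It was aligned with the cradle, and its position along the V was within a few mm.
- **Stillness and bystanders:** tool position and finger gap (27 mm) were steady. In the scene view the cap was up, and the blue rod, dish and marker looked unmoved.

**Disagreements and limits:**
- **Early measurements:** the first scene and side measurements differed by about 15 mm on the rod and 7 mm on the cap. I used the wrist camera instead, and it fitted the given sizes well.
- **Lengthwise force:** a small force of 2–3 N along the rod remains from seating it, most likely friction. I left it.
- **Face loads:** I could not measure the load on each V face directly. From the total force I estimate about 3.5 N per face.

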